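# Load a resin disc and index it under the durometer

### The job

On the hardness tester, put the broken piece that lies in one of the turntable's seats into the steel waste bin, then take the thick disc from the rack and lay it gently, flat, in that emptied seat. Then lift the spring plunger at the turntable's rim, swing the table round until that seat stands under the durometer's foot, and let the plunger drop fully home in its hole. Leave the two thin discs, the jar and the durometer itself alone.

Things in the scene. Friction and masses are not known exactly. Their poses are not given: they have to be found in the camera images.
- stand: The hardness tester's fixed stand. Origin on the bench under the turntable's axis; z up, y from the axis to the steel column (28 mm thick, 220 mm out, 337 mm tall); its base reaches 275 mm along y, 75 mm either side. Round the turntable lies a steel index ring, radius 154, top 34 mm up, with index holes 11.5 mm wide on a radius of 134 mm at -45, 45, 135 and 225 degrees from the stand's x.
- durometer: The gauge on the column, fragile, fixed. Its frame is the stand's frame. Gauge case, load weight and arm (up to 64 mm wide along the stand's x) hang over the point 82 mm from the turntable's axis along the stand's y, from 88 mm (round presser foot, 18 mm thick) to 298 mm above the bench.
- turntable (a joint): Angle of the aluminium turntable (radius 121, top 46 mm above the bench, four like seats 90 degrees apart on a radius of 82 mm), rad: 0 at the start, growing clockwise seen from above. It turns without end, with light friction, while the plunger is up. There is a hole at every quarter turn; at 1.571 the loaded seat is under the durometer.
- plunger (a joint): Height of the index plunger above home, m: 0 fully home in a hole, 0.010 with the pin on top of the ring, 0.014 at its stop. It must be up more than 0.010 for the table to turn. A spring presses it down, 5 N at home, 9 N at the stop. The pin is 9 mm thick, round-ended, with 1.2 mm of play either side in a hole; let go over a hole it drops home.
- knob_top (a point): Centre of the top of the plunger's black knob, on a lug at the turntable's rim, 134 mm from the axis; at the start it is at -45 degrees from the stand's x, away from the column. The knob is upright and round, 27 mm across at the top, 25 mm below, 28 mm tall, its top 95 mm above the bench at home. It spins freely on the plunger, so the gripper need not turn with the table.
- seat (a point): Centre of the floor of the seat to clear and load (the one with the broken piece), on the turntable's top face, 46 mm above the bench; it moves with the turntable. A seat is bounded by a black ring, 62 mm inside, 70 mm outside, 4 mm tall; the floor within is flat. The z axis is up.
- under_foot (a point): Fixed point on the level of the turntable's top face, right under the durometer's foot: where the seat must come to stand. 42 mm of room up to the foot.
- rack: Grey rack for discs on edge, 170 x 76 mm, fixed. Origin under its centre, x along it. Three slots at x = -55, 0, 55 mm, 21 mm wide, floor 6 mm and walls 28 mm up; side rails at y = +-32.5 mm reach 36 mm up. A disc on edge in a slot has its axis along the rack's x and its top 62 mm above the bench: only its upper part can be gripped, across its faces.
- disc: The thick disc of amber resin, 56 mm across and 18 mm thick, 40 to 75 g. Origin at its centre, x along its axis. It starts on edge in any one of the three slots; laid flat, its origin is 9 mm above what it lies on.
- thin_disc1: A thin disc of the same resin, 56 mm across and 10 mm thick, on edge in another slot. Origin at its centre, x along its axis. Stays where it is.
- thin_disc2: The other thin disc, alike. Stays where it is.
- broken_piece: Chunk of amber resin lying in the seat, about 34 mm (its x) by 25 mm (its y) and 25 mm tall, 22 g. Origin under its centre.
- waste_bin: Open square steel bin, 140 x 140 mm and 85 mm tall, walls 4 mm, fixed. Origin under its centre.
- jar: Glass jar with a metal lid, 66 mm across and 85 mm tall, standing beyond. Origin under its centre. Stays where it is.

How it is judged (in metres and radians):
On the way, in this order (a step that is already met when the one before it is completed fails the run):
1. the broken piece lies in the waste bin, released (x of broken_piece in the frame of waste_bin between -0.066 and 0.066 m and y of broken_piece in the frame of waste_bin between -0.066 and 0.066 m and height (world z) of broken_piece below 0.04 m and contact force between the fingers and broken_piece below 0.1 N), for 0.2 s.
2. the thick disc lies flat in the emptied seat, released, before the table is turned (horizontal distance between disc and seat below 0.006 m and z of disc in the frame of seat below 0.0105 m and angle between the x axis of disc and the z axis of seat, either way round below 0.06 rad and contact force between the fingers and disc below 0.1 N and value of joint turntable between -0.1 and 0.1 rad), for 0.2 s.
At the end, for the whole second after the job is handed in: The seat is within 4 mm of the point under the foot and at rest, the plunger is home (within 2 mm), the thick disc lies flat in that seat (within 6 mm of its centre, released, still), the broken piece is in the waste bin (horizontal distance between seat and under_foot below 0.004 m and value of joint plunger below 0.002 m and velocity of joint turntable between -0.05 and 0.05 rad/s and horizontal distance between disc and seat below 0.006 m and z of disc in the frame of seat below 0.0105 m and angle between the x axis of disc and the z axis of seat, either way round below 0.06 rad and linear speed of disc below 0.03 m/s and x of broken_piece in the frame of waste_bin between -0.066 and 0.066 m and y of broken_piece in the frame of waste_bin between -0.066 and 0.066 m and height (world z) of broken_piece below 0.04 m); the robot touches nothing.
It fails at once if a thin disc or the jar was shifted more than 20 mm (distance of any of thin_disc1, thin_disc2, jar from where it was at the start of the episode above 0.02 m).
It fails at once if the robot struck the durometer (over 5 N) (contact force between any of the arm, the fingers and durometer above 5 N).
It fails at once if the disc was dropped into the seat (loose, faster than 0.4 m/s, within 40 mm of it) (distance between disc and seat below 0.04 m and linear speed of disc above 0.4 m/s and contact force between the fingers and disc below 0.2 N).
It also fails if it takes over 72 s, if anything falls off the work surface, if the arm or the gripper's body presses on something with over 40 N, if the wrist force passes 120 N, or if a joint passes its speed limit or range.

### The arm

A 6-joint arm with a two-finger parallel gripper is mounted at the origin on the work surface. World frame = base frame: x ahead of the robot, y to its left, z up, the work surface at z = 0. Lengths are in mm, angles in rad, forces in N, time in s.
With the tool pointing down it reaches from about 400 to 925 mm from the base axis. Payload 12.5 kg.
Tool frame: the origin (TCP) lies midway between the tips of the shut fingers; the grasp point (between the pads) lies 19 mm behind it; z points along the fingers, y is the line along which they close (so a half turn about z gives the same grasp; the last joint's range is limited). The gripper opens to 95 mm and grips with 3 to 60 N. Pads are 20 mm wide; open, the fingers measure 119 mm over their backs; the gripper's body (75 mm by 180 mm) begins 59 mm behind the grasp point.
Start: joints at [1.174, 0.491, 1.559, -0, 1.092, -0.106], TCP at [179.182, 598.783, 214.661] pointing down, gripper open.
Joint ranges: [-3.1, 3.1], [-0.84, 2.19], [0.05, 2.79], [-1.13, 4.28], [0.06, 2.93], [-2.69, 2.69]. Speed limits (rad/s): [2.22, 2.22, 2.79, 3.14, 3.14, 3.14].

### API

Orientations are given as [roll, pitch, yaw] about the fixed x, y, z axes, in that order (R = Rz(yaw) Ry(pitch) Rx(roll)).
In Python, from cell import env gives the robot as it stands.
- The arm moves only by the tool arm_command, never from a script. Its argument "targets" is a list of rows, each a list of 5 numbers: the shift along the tool's x, y, z in mm, then the turn about the tool's z in degrees, then the opening, from 0 (shut) to 1 (fully open). In form: [[tx, ty, tz, roll, fingers], ...]. A call has 1 to 5 rows; each row is the pose to reach, as a shift and turn from the pose commanded when the call began, along the tool's axes at that moment; what a row does not reach only later rows make up. A row lasts 1/10 s, in which the tool goes at most 50 mm and 8.59 degrees, less where a joint would pass 70% of its speed; a pose out of reach is approached as far as the arm can. A call with a gripper value outside its range is refused whole. The fingers move at their own pace and stop on an object; the grip force is fixed at half the most. Time passes only in rows, so rows that repeat a pose let the fingers close. It gives the time, the measured TCP pose, the force, the opening and the grip force at its end, in the units of the state.
- env.state(): the state, without advancing time (a new reading comes with each control period).
- env.read_camera(name): name is "scene" or "top"; returns a dict with "frame" (400x640x3 uint8, red, green, blue), "vertical_fov" (degrees; the focal length in pixels is half the picture's height over the tangent of half this angle, whatever the lens; pixels are square), "cx", "cy" (the principal point, pixels), "k1" (the pictures are not rectified: a ray, as slopes to the right and down, at radius r is drawn at 1 + k1 r^2 times it, then the intrinsics apply), "world_from_camera" (4x4, takes a point from camera to world coordinates). Camera axes: x right, y down, z forward; pixel columns grow to the right and rows downward; lengths in mm; the calibration is good to about 2 mm. A picture is of the moment at which its call begins. There is no depth.
- env.job_done(): hands the job in; it is judged then, once.
The state is a dict: "t": time; "joints": joint angles; "qvel": joint speeds; "tau": joint torques, N m; "eef_pos": TCP position; "tcp_rot": TCP orientation; "ft_force": force on the tool from outside, world axes, zero at the start; "moment": the same for the moment, N m; "opening": opening from 0.0 (shut) to 1.0 (fully open); "grip_force": force on a finger pad.
Only numpy, scipy, OpenCV 4.12 (cv2) and the standard library are available. Lean on these libraries where they do the work, as an engineer would, in place of code of your own. Each camera call takes 0.05 s, during which the arm holds its last target. There are 200 camera calls.

## Working session

There is one attempt and no reset: what is moved stays moved. The work goes in short steps, Python scripts to look and compute and a tool call to move; the robot and the scene stay as the last step left them, time stands still between calls to the robot, and variables do not carry over. Pictures are saved under pics/ and viewed, at most 10 in all, crops included, and the job is handed in when it is done.

Besides the shell and the picture viewer there is one more tool, called as name(argument=value, ...) on one line, values as JSON. arm_command: Moves the arm, as the interface text tells. Its arguments: {"type":"object","properties":{"targets":{"type":"array","items":{"type":"array","items":{"type":"number"}}}},"required":["targets"]}

```bash
ls; mkdir -p pics
cat > h.py <<'E'
import numpy as np,cv2
from cell import env
from scipy.spatial.transform import Rotation as Ro
def snap(n,f):
    c=env.read_camera(n); cv2.imwrite('pics/'+f,c['frame'][:,:,::-1]); c.pop('frame')
    import pickle; pickle.dump(c,open(f'cal_{n}.pkl','wb')); return c
def cal(n):
    import pickle; return pickle.load(open(f'cal_{n}.pkl','rb'))
def ray(c,u,v):
    f=200/np.tan(np.radians(c['vertical_fov'])/2)
    d=np.array([(u-c['cx'])/f,(v-c['cy'])/f]); rd=np.hypot(*d); r=rd
    for _ in range(50): r=rd/(1+c['k1']*r*r)
    s=d*(r/rd if rd>0 else 1); T=np.array(c['world_from_camera'])
    return T[:3,3],T[:3,:3]@np.r_[s,1]
def at(c,u,v,z):
    o,d=ray(c,u,v); return o+d*(z-o[2])/d[2]
def proj(c,p):
    f=200/np.tan(np.radians(c['vertical_fov'])/2); T=np.array(c['world_from_camera'])
    q=T[:3,:3].T@(np.asarray(p,float)-T[:3,3]); s=q[:2]/q[2]; s=s*(1+c['k1']*(s@s))
    return s*f+[c['cx'],c['cy']]
E
python3 - <<'E'
from h import *
for n in('scene','top'):
    c=snap(n,n+'0.png'); print(c)
s=env.state(); print(s)
E
```

```text
pics
{'vertical_fov': 52.92485887246991, 'cx': 316.18393333374877, 'cy': 201.05005272193497, 'k1': 0.00843826290294169, 'world_from_camera': array([[-1.10278330e-01,  7.43723812e-01, -6.59328129e-01,
         1.22386639e+03],
       [ 9.93870600e-01,  8.76839872e-02, -6.73256892e-02,
         6.13118374e+01],
       [ 7.74080100e-03, -6.62711408e-01, -7.48834875e-01,
         8.54709645e+02],
       [ 0.00000000e+00,  0.00000000e+00,  0.00000000e+00,
         1.00000000e+00]])}
{'vertical_fov': 48.03778157665643, 'cx': 318.8494506231269, 'cy': 195.1885605801848, 'k1': -0.08136538846888143, 'world_from_camera': array([[ 8.25333047e-03, -9.86843027e-01,  1.61470500e-01,
         3.36386841e+02],
       [-9.99965921e-01, -8.11275505e-03,  1.52989833e-03,
        -1.67311398e+01],
       [-1.99798890e-04, -1.61477624e-01, -9.86876354e-01,
         1.13514976e+03],
       [ 0.00000000e+00,  0.00000000e+00,  0.00000000e+00,
         1.00000000e+00]])}
{'t': 0.1, 'joints': array([ 1.17439315e+00,  4.91488192e-01,  1.55936196e+00, -3.69637737e-05,
        1.09168691e+00, -1.05605498e-01]), 'qvel': array([-0.00105241, -0.00300223, -0.00021907,  0.0010138 , -0.00081243,
       -0.00051572]), 'tau': array([ 2.30009202e-03, -6.13620758e+01, -2.58605003e+01,  6.93437504e-02,
        4.70307050e-02, -9.76950514e-05]), 'eef_pos': array([179.11059437, 598.57785637, 214.13621144]), 'tcp_rot': array([-3.14065004e+00, -6.69470403e-05,  2.85081199e+00]), 'ft_force': array([ 0.08459609, -0.38041599, -0.15995688]), 'moment': array([-0.03295276, -0.03684057,  0.00092967]), 'grip_force': 0.0, 'opening': 1.0000850578218852}
```

View pics/scene0.png

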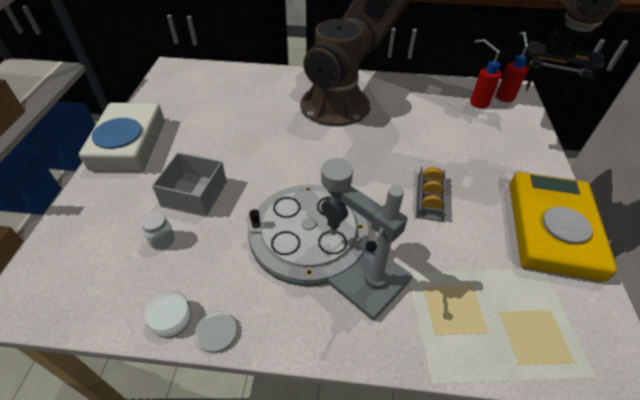

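View pics/top0.png

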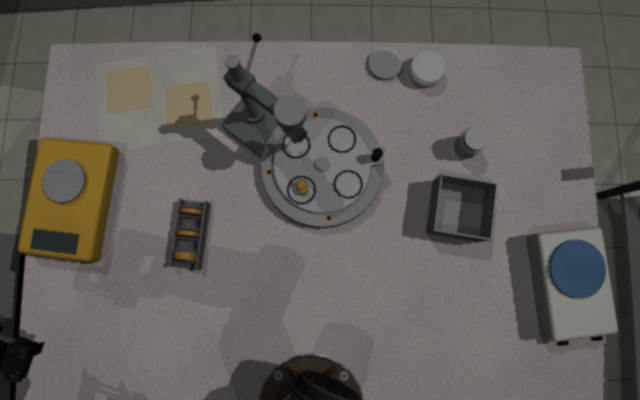

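The scene view shows the stand in the middle with the durometer over its rear right seat. In the top view the turntable hub is near (321,165), the broken piece near (301,187), the knob near (377,154), the bin near (462,209) and the rack near (187,235). I'll look at enlarged crops next.

Run:
```python
from h import *
im=cv2.imread('pics/top0.png')
a=cv2.resize(im[95:240,250:400],None,fx=4,fy=4,interpolation=cv2.INTER_CUBIC)
cv2.imwrite('pics/c1.png',cv2.convertScaleAbs(a,alpha=1.4))
b=cv2.resize(im[190:280,155:220],None,fx=6,fy=6,interpolation=cv2.INTER_CUBIC)
d=cv2.resize(im[165:255,420:505],None,fx=4,fy=4,interpolation=cv2.INTER_CUBIC)
o=np.zeros((540,390+340,3),np.uint8);o[:,:390]=b;o[:360,390:]=d
cv2.imwrite('pics/c2.png',cv2.convertScaleAbs(o,alpha=1.5))
```

```text
(no output)
```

View pics/c1.png

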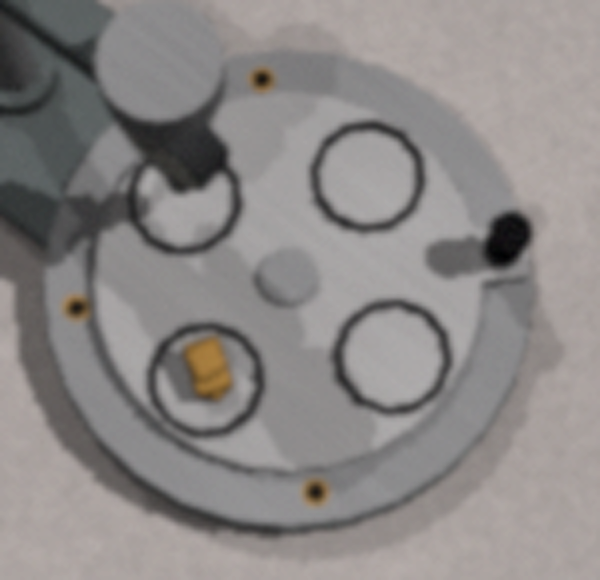

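View pics/c2.png

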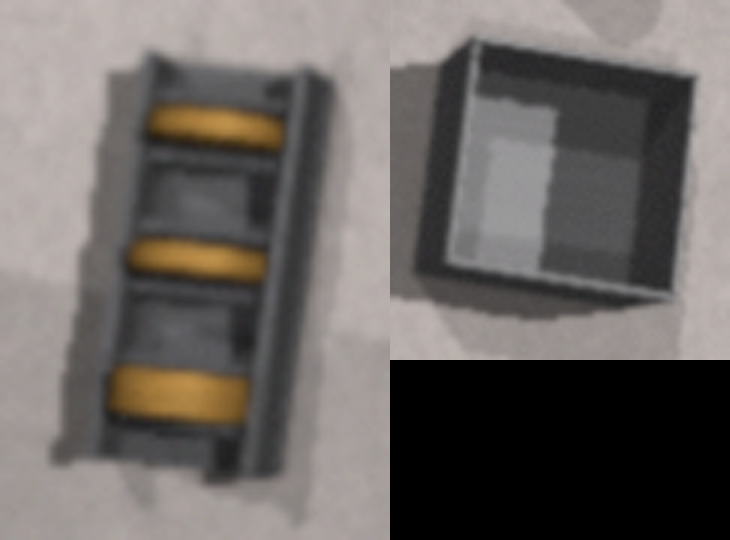

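The crops give index hole centres at (262,79), (76,307) and (316,491) in crop c1. The broken piece is at about (208,368) in the lower-left seat, and the knob top is at about (512,232). In the second crop the thick disc is the bottom one (nearest the robot), centred at about (178,395).

```bash
cat >> h.py <<'E'
def blobs(im,x0,x1,y0,y1,amin=8):
    h=cv2.cvtColor(im,cv2.COLOR_BGR2HSV); m=cv2.inRange(h,(8,110,50),(28,255,255)); k=np.zeros_like(m); k[y0:y1,x0:x1]=m[y0:y1,x0:x1]
    n,l,s,ce=cv2.connectedComponentsWithStats(k)
    return [(ce[i],s[i],cv2.minAreaRect(np.argwhere(l==i)[:,::-1].astype(np.float32))) for i in range(1,n) if s[i,4]>=amin]
E
python3 - <<'E'
from h import *
np.set_printoptions(precision=1,suppress=True)
T,S=cal('top'),cal('scene')
c1=lambda x,y:(250+x/4-.4,95+y/4-.4)
P=np.array([at(T,*c1(*q),34)[:2] for q in((262,79),(76,307),(316,491))])
print('holes',P)
A=np.array([[134*np.cos(np.radians(a)),134*np.sin(np.radians(a))] for a in(45,135,225)])
a,b=A-A.mean(0),P-P.mean(0)
yaw=np.arctan2((a[:,0]*b[:,1]-a[:,1]*b[:,0]).sum(),(a*b).sum())
R=np.array([[np.cos(yaw),-np.sin(yaw)],[np.sin(yaw),np.cos(yaw)]]);c=P.mean(0)-R@A.mean(0)
print('stand',c,'yaw',np.degrees(yaw),'resid',P-(A@R.T+c))
seat=c+R@[-82,0];print('seat',seat,'underfoot',c+R@[0,82])
for d in(-45,-135):print('knob',d,c+R@[134*np.cos(np.radians(d)),134*np.sin(np.radians(d))])
print('knob seen',at(T,*c1(512,230),95),'seat ring seen',at(T,*c1(207,380),50))
for n,cam,boxes in(('top',T,[(290,315,175,200),(165,215,195,275)]),('scene',S,[(320,350,195,225),(415,450,160,225)])):
    im=cv2.imread(f'pics/{n}0.png')
    for bx in boxes:
        for ce,s,r in blobs(im,*bx):
            print(n,ce,s,r); print('  z70',at(cam,*ce,70),'z58',at(cam,*ce,58),[at(cam,*q,62)[:2] for q in cv2.boxPoints(r)])
c2=lambda x,y:(420+(x-390)/4-.4,165+y/4-.4)
print('bin rim',[at(T,*c2(*q),85)[:2] for q in((475,42),(693,77),(675,296),(450,263))])
c3=lambda x,y:(155+x/6-.4,190+y/6-.4)
# rail top centrelines
print('rails',[at(T,*c3(*q),36)[:2] for q in((150,65),(95,460),(303,75),(262,475))])
E
```

```text
holes [[726.9  -3.7]
 [576.2 111.7]
 [461.4 -39.5]]
stand [594.1 -21.4] yaw -37.31124203478669 resid [[-0.  -0.1]
 [-0.   0.3]
 [ 0.  -0.2]]
seat [528.9  28.3] underfoot [643.8  43.8]
knob -45 [ 612.  -154.2]
knob -135 [461.3 -39.4]
knob seen [ 612.1 -154.7   95. ] seat ring seen [527.5  28.   50. ]
top [301.6 186.6] [296 180  12  15 120] ((301.70001220703125, 187.10000610351562), (14.546475410461426, 8.854375839233398), 71.56504821777344)
  z70 [531.3  26.8  70. ] z58 [533.5  27.3  58. ] [array([545. ,  42.8]), array([552.2,  22.4]), array([518.1,  10.8]), array([511.1,  31.1])]
top [190.9 210.5] [180 207  22   8 111] ((190.6461639404297, 210.33079528808594), (21.458009719848633, 5.457528591156006), 7.125016689300537)
  z70 [470.9 292.6  70. ] z58 [472.4 296.1  58. ] [array([468.6, 322.5]), array([481.8, 321.6]), array([475.8, 268.9]), array([462.6, 269.9])]
top [187.7 232.8] [177 230  22   7 115] ((187.5841522216797, 232.65841674804688), (21.393299102783203, 5.3732008934021), 5.710593223571777)
  z70 [417.1 297.6  70. ] z58 [418.  301.1  58. ] [array([413.7, 326.8]), array([426.6, 
[... 352 characters left out ...]
80.4] [423 167  20  27 434] ((432.5, 180.0), (26.0, 19.0), 90.0)
  z70 [420.5 299.8  70. ] z58 [408.2 303.4  58. ] [array([361.2, 278.6]), array([354.8, 332.5]), array([457.6, 322.8]), array([463.6, 272. ])]
scene [432.4 201.5] [422 195  21  14 237] ((432.31787109375, 200.9335174560547), (20.679779052734375, 12.544719696044922), 8.746162414550781)
  z70 [498.8 292.4  70. ] z58 [487.7 295.9  58. ] [array([509.4, 264.3]), array([464.2, 272.1]), array([469.3, 325.6]), array([514.2, 316.4])]
bin rim [array([ 559.5, -307.9]), array([ 539.4, -440.6]), array([ 407.6, -422.6]), array([ 426.6, -288.4])]
rails [array([500.1, 332.5]), array([337.1, 346.5]), array([496.5, 267.9]), array([332.2, 277.2])]
```

```bash
cat > go.py <<'E'
import sys
from h import *
# go.py x y z yaw ... : chained shifts, first from the present pose, then from each target
s=env.state(); p=np.array(s['eef_pos']); R=Ro.from_euler('xyz',s['tcp_rot']); y=np.degrees(s['tcp_rot'][2])
print('t',round(s['t'],2),p.round(1),'yaw',round(y,1),'F',s['ft_force'].round(1),'open',round(s['opening']*95,1),'grip',round(s['grip_force'],1))
a=[float(v) for v in sys.argv[1:]]
for i in range(0,len(a),4):
    q=np.array(a[i:i+3]); d=R.inv().apply(q-p); dy=(a[i+3]-y+180)%360-180
    print(d.round(1),'turn',round(-dy,1)); p=q;y=a[i+3];R=Ro.from_euler('xyz',[np.pi,0,np.radians(y)])
E
python3 go.py 532 27 150 199 532 27 53 199 532 27 160 199 483 -365 180 199
```

```text
t 0.1 [179.1 598.6 214.1] yaw 163.3 F [ 0.1 -0.4 -0.2] open 95.0 grip 0.0
[-502.  -446.3   64.5] turn -35.7
[-0. -0. 97.] turn -0.0
[   0.    0. -107.] turn -0.0
[ 174.  -354.7  -20. ] turn -0.0
```

arm_command(targets=[[-38,-33,10,-8,1],[-76,-67,20,-16,1],[-114,-100,25,-24,1],[-152,-134,25,-32,1],[-190,-167,25,-35.7,1]])

```text
t: 0.6
eef_pos: [309.5, 389.3, 189.3]
tcp_rot: [-3.141, -0.001, -2.804]
ft_force: [0.6, 0.2, 0.1]
opening: 1.0
grip_force: 0.0
```

```bash
python3 go.py 532 27 150 199
```

```text
t 0.6 [309.5 389.3 189.3] yaw -160.6 F [0.6 0.2 0.1] open 95.0 grip 0.0
[ -89.8 -415.6   39.3] turn 0.4
```

arm_command(targets=[[-10,-48,5,0,1],[-20,-96,10,0,1],[-30,-144,15,0,1],[-41,-192,20,0,1],[-52,-239,25,0,1]])

```text
t: 1.1
eef_pos: [436.9, 180.2, 164.5]
tcp_rot: [3.142, 0.0, -2.809]
ft_force: [-0.5, -0.2, 1.1]
opening: 0.999
grip_force: 0.0
```

arm_command(targets=[[-10,-47,4,0,1],[-20,-94,8,0,1],[-30,-141,12,0,1],[-38,-176,14,0,1],[-38,-176,14,0,1]])

```text
t: 1.6
eef_pos: [531.4, 24.7, 150.0]
tcp_rot: [-3.141, 0.0, -2.813]
ft_force: [0.5, -0.1, 0.5]
opening: 1.002
grip_force: 0.0
```

```bash
python3 go.py 532 27 150 199 532 27 53 199
python3 - <<'E'
from h import *
snap('top','t1.png');im=cv2.imread('pics/t1.png')
cv2.imwrite('pics/t1c.png',cv2.resize(im[130:250,240:400],None,fx=4,fy=4,interpolation=cv2.INTER_CUBIC))
E
```

```text
t 1.6 [531.4  24.7 150. ] yaw -161.2 F [ 0.5 -0.1  0.5] open 95.2 grip 0.0
[-1.4  2.  -0. ] turn -0.2
[-0. -0. 97.] turn -0.0
```

arm_command(targets=[[-1,2,45,0,1],[-1,2,85,0,1],[-1,2,97,0,1],[-1,2,97,0,0],[-1,2,97,0,0]])

```text
t: 2.15
eef_pos: [530.3, 30.8, 54.8]
tcp_rot: [-3.141, 0.001, -2.809]
ft_force: [0.1, 0.2, -0.2]
opening: 0.884
grip_force: 0.0
```

arm_command(targets=[[0,0,0,0,0],[0,0,0,0,0],[0,0,-20,0,0],[0,0,-60,0,0],[0,0,-107,0,0]])

```text
t: 2.65
eef_pos: [529.2, 30.3, 161.9]
tcp_rot: [3.141, -0.001, -2.809]
ft_force: [1.0, -0.1, -0.0]
opening: 0.47
grip_force: 0.0
```

```bash
python3 go.py 483 -365 160 199
```

```text
t 2.65 [529.2  30.3 161.9] yaw -161.0 F [ 1.  -0.1 -0. ] open 44.6 grip 0.0
[ 172.6 -358.6    1.9] turn 0.0
```

arm_command(targets=[[-1.5,-4,50,0,0.47],[-1.5,-4,95,0,0.47],[-1.5,-4,109,0,0.47],[-1.5,-4,109,0,0],[-1.5,-4,109,0,0]])

```text
t: 3.15
eef_pos: [533.0, 27.0, 52.6]
tcp_rot: [-3.141, 0.001, -2.809]
ft_force: [-0.4, -0.2, 0.4]
opening: 0.354
grip_force: 0.0
```

arm_command(targets=[[0,0,0,0,0],[0,0,0,0,0],[0,0,0,0,0]])

```text
t: 3.45
eef_pos: [533.2, 27.0, 52.9]
tcp_rot: [-3.141, 0.002, -2.809]
ft_force: [0.8, -0.0, 8.3]
opening: 0.254
grip_force: 29.8
```

arm_command(targets=[[0,0,-45,0,0],[0,0,-95,0,0],[21,-44,-100,0,0],[43,-88,-100,0,0],[65,-132,-100,0,0]])

```text
t: 3.95
eef_pos: [514.0, -120.3, 153.0]
tcp_rot: [-3.14, 0.002, -2.808]
ft_force: [0.9, -0.1, -1.1]
opening: 0.256
grip_force: 29.8
```

arm_command(targets=[[22,-44,0,0,0],[44,-89,0,0,0],[66,-133,0,0,0],[88,-177,0,0,0],[110,-222,0,0,0]])

```text
t: 4.45
eef_pos: [482.0, -366.6, 152.4]
tcp_rot: [-3.141, 0.001, -2.809]
ft_force: [0.2, 0.1, 0.2]
opening: 0.254
grip_force: 29.8
```

arm_command(targets=[[0,0,0,0,0],[0,0,45,0,0],[0,0,85,0,0],[0,0,105,0,0],[0,0,105,0,0.65]])

```text
t: 4.95
eef_pos: [481.7, -363.4, 44.5]
tcp_rot: [3.138, -0.002, -2.809]
ft_force: [0.1, 0.3, 0.8]
opening: 0.297
grip_force: 0.0
```

```bash
python3 go.py 483 -365 52 199
```

```text
t 4.95 [ 481.7 -363.4   44.5] yaw -161.0 F [0.1 0.3 0.8] open 28.2 grip 0.0
[-0.7 -1.9 -7.5] turn 0.0
```

arm_command(targets=[[0,0,0,0,0.7],[0,0,0,0,1],[0,0,-40,0,1],[0,0,-80,8,1],[0,0,-115,16,1]])

```text
t: 5.45
eef_pos: [483.0, -364.7, 165.2]
tcp_rot: [-3.14, 0.002, -3.094]
ft_force: [0.8, -0.3, 0.4]
opening: 0.706
grip_force: 0.0
```

```bash
python3 go.py 363.5 306 140 174.7
python3 - <<'E'
from h import *
snap('scene','s2.png');c=cal('top')
r=env.read_camera('top')['frame'][:,:,::-1].copy();cv2.imwrite('pics/t2.png',r)
T,S=cal('top'),cal('scene')
for n,f,b in((T,'t2',(425,500,170,245)),(S,'s2',(155,225,155,212))):
    for ce,s,q in blobs(cv2.imread(f'pics/{f}.png'),*b): print(f,ce,s[4],at(n,*ce,15))
E
```

```text
t 5.45 [ 483.  -364.7  165.2] yaw -177.3 F [ 0.8 -0.3  0.4] open 67.1 grip 0.0
[ 87.4 675.7  23.6] turn 8.0
t2 [455.7027027 213.2027027] 74 [ 476.29453851 -361.88056008   15.        ]
s2 [194.54117647 188.48235294] 85 [ 477.5600586  -364.85440702   15.        ]
```

arm_command(targets=[[6,48,2,8,1],[12,96,4,8,1],[18,144,6,8,1],[25,193,8,8,1],[31,241,8,8,1]])

```text
t: 6.05
eef_pos: [438.1, -123.8, 154.1]
tcp_rot: [-3.141, 0.001, 3.056]
ft_force: [1.0, -0.1, -0.5]
opening: 1.001
grip_force: 0.0
```

```bash
python3 go.py 363.5 306 140 174.7
```

```text
t 6.05 [ 438.1 -123.8  154.1] yaw 175.1 F [ 1.  -0.1 -0.5] open 95.1 grip 0.0
[111.1 421.9  13.9] turn 0.4
```

arm_command(targets=[[12,47,2,0,1],[24,94,3,0,1],[37,141,5,0,1],[49,188,6,0,1],[61,234,8,0,1]])

```text
t: 6.55
eef_pos: [397.9, 114.7, 146.4]
tcp_rot: [3.141, 0.002, 3.056]
ft_force: [1.6, 0.4, 0.0]
opening: 0.997
grip_force: 0.0
```

arm_command(targets=[[12,47,2,0,1],[25,94,3,0,1],[37,141,5,0,1],[49,187,6,0,1],[49,187,6,0,1]])

```text
t: 7.05
eef_pos: [364.7, 307.8, 140.2]
tcp_rot: [3.14, 0.002, 3.061]
ft_force: [0.4, -0.8, -0.1]
opening: 0.998
grip_force: 0.0
```

```bash
python3 - <<'E'
from h import *
import time
c=snap('scene','s3.png');T=cal('scene')
print(env.state()['eef_pos'])
im=cv2.imread('pics/s3.png')
cv2.imwrite('pics/s3c.png',cv2.resize(im[130:235,380:480],None,fx=5,fy=5,interpolation=cv2.INTER_CUBIC))
E
python3 go.py 363.5 306 140 174.7
```

```text
[364.8768934  305.53212842 140.05457097]
t 7.1 [364.9 305.5 140.1] yaw 175.4 F [-0.2 -0.1 -0.1] open 94.9 grip 0.0
[1.4 0.4 0.1] turn 0.7
```

View pics/s3c.png

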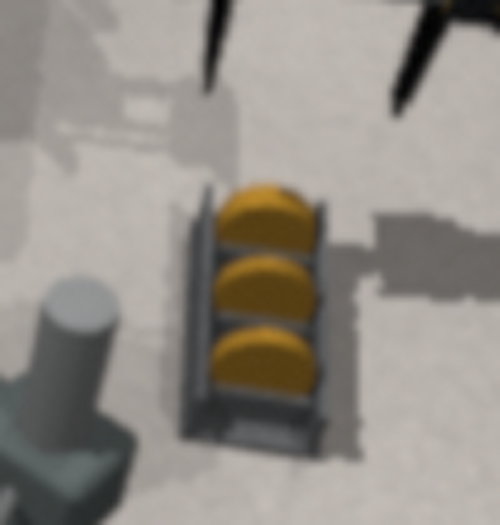

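The fingers straddle the nearest (thick) disc across the rack, with the tips at about (208,90) and (398,110) in the crop. The disc top is at about (265,190).

arm_command(targets=[[1.4,0.4,40,0.7,0.75],[1.4,0.4,80,0.7,0.75],[1.4,0.4,100,0.7,0.75],[1.4,0.4,102.5,0.7,0.7],[1.4,0.4,102.5,0.7,0.7]])

```text
t: 7.6
eef_pos: [365.4, 303.7, 37.3]
tcp_rot: [3.14, 0.001, 3.042]
ft_force: [0.3, 7.1, 0.3]
opening: 0.707
grip_force: 3.5
```

```bash
python3 go.py 363.5 306 37.3 174.7
```

```text
t 7.6 [365.4 303.7  37.3] yaw 174.3 F [0.3 7.1 0.3] open 67.2 grip 3.5
[2.1 2.1 0. ] turn -0.4
```

arm_command(targets=[[0,0,0,0,0.78],[0.5,6,0,0,0.78],[0.5,6,0,0,0.65],[0.5,6,0,0,0.65],[0.5,6,0,0,0.65]])

```text
t: 8.1
eef_pos: [364.4, 309.8, 37.3]
tcp_rot: [3.142, 0.0, 3.043]
ft_force: [-0.1, -0.9, -1.4]
opening: 0.657
grip_force: 0.0
```

```bash
python3 go.py 363.5 310 37.3 174.7
```

```text
t 8.1 [364.4 309.8  37.3] yaw 174.4 F [-0.1 -0.9 -1.4] open 62.5 grip 0.0
[ 0.9  0.1 -0. ] turn -0.3
```

Free at 62 mm opening with no side force, so the tool is centred. Now I grip the rim just above the equator.

arm_command(targets=[[0.5,0,0,0,0],[0.5,0,0,0,0],[0.5,0,0,0,0],[0.5,0,0,0,0]])

```text
t: 8.5
eef_pos: [363.9, 310.0, 37.2]
tcp_rot: [3.141, -0.0, 3.043]
ft_force: [-1.3, 1.5, 1.3]
opening: 0.575
grip_force: 29.9
```

arm_command(targets=[[0,0,-2,0,0],[0,0,-4,0,0],[0,0,-6,0,0],[0,0,-8,0,0],[0,0,-8,0,0]])

```text
t: 9.0
eef_pos: [364.0, 309.9, 45.4]
tcp_rot: [3.141, 0.0, 3.043]
ft_force: [0.5, -0.5, -0.1]
opening: 0.572
grip_force: 29.8
```

Run:
```python
from h import *
snap('scene','s4.png');im=cv2.imread('pics/s4.png')
a=cv2.resize(im[140:225,390:470],None,fx=5,fy=5,interpolation=cv2.INTER_CUBIC)
b=cv2.resize(cv2.imread('pics/s3.png')[140:225,390:470],None,fx=5,fy=5,interpolation=cv2.INTER_CUBIC)
cv2.imwrite('pics/s4c.png',np.hstack([b[:,:390],a[:,:400]]))
```

View pics/s4c.png

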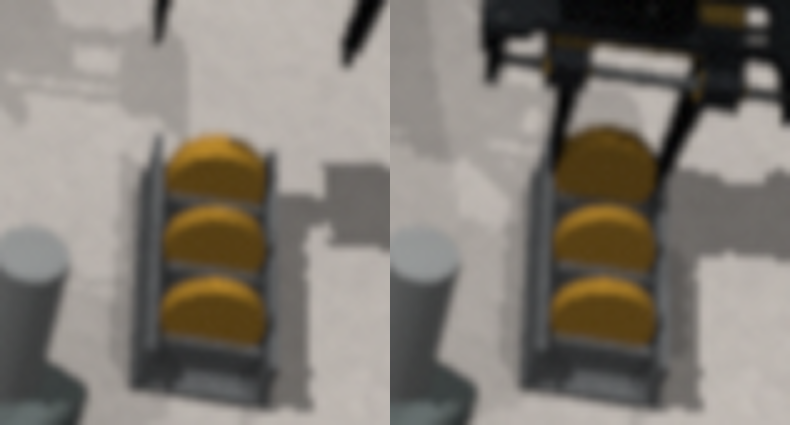

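The disc came up with the grip: its rim sits higher in the right-hand view, at about (605,130). The thin discs have not moved. Next I move the tool off so the slot wall tilts the disc in the fingers.

arm_command(targets=[[4,0,0,0,0],[8,0,0,0,0],[12,0,0,0,0],[16,0,4,0,0],[16,0,4,0,0]])

```text
t: 9.55
eef_pos: [350.5, 312.8, 42.2]
tcp_rot: [3.137, 0.006, 3.043]
ft_force: [9.2, 0.2, 7.1]
opening: 0.568
grip_force: 30.1
```

arm_command(targets=[[2,0,2,0,0],[4,0,4,0,0],[6,0,4,0,0],[8,0,4,0,0],[8,0,4,0,0]])

```text
t: 10.05
eef_pos: [345.0, 313.9, 39.3]
tcp_rot: [3.135, 0.01, 3.043]
ft_force: [19.6, -9.8, 20.9]
opening: 0.568
grip_force: 30.3
```

Run:
```python
from h import *
snap('scene','s5.png');im=cv2.imread('pics/s5.png')
a=cv2.resize(im[140:225,390:470],None,fx=5,fy=5,interpolation=cv2.INTER_CUBIC)
env_t=env.read_camera('top')['frame'][:,:,::-1];b=cv2.resize(np.ascontiguousarray(env_t[195:280,150:228]),None,fx=5,fy=5,interpolation=cv2.INTER_CUBIC)
cv2.imwrite('pics/s5c.png',cv2.convertScaleAbs(np.hstack([a,b[:425,:390]]),alpha=1.3))
```

```text
(no output)
```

View pics/s5c.png

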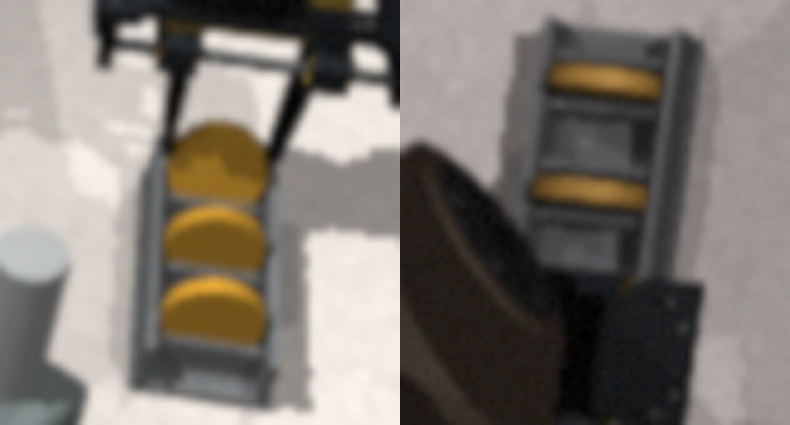

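The left view shows the disc face turned up toward the camera, spanning rows 122 to 205, so the disc is well tilted. The thin discs at (215,240) and (212,310) are in place. Lifting it out now.

arm_command(targets=[[0,0,-8,0,0],[0,0,-20,0,0],[0,0,-40,0,0],[0,0,-75,0,0],[0,0,-100,0,0]])

```text
t: 10.65
eef_pos: [339.8, 312.3, 138.6]
tcp_rot: [3.141, 0.0, 3.043]
ft_force: [-0.7, -0.1, -0.9]
opening: 0.568
grip_force: 29.9
```

```bash
python3 go.py 540 27.5 130 174.7
python3 - <<'E'
from h import *
S=cal('scene')
snap('scene','s6.png');im=cv2.imread('pics/s6.png')
for ce,s,r in blobs(im,400,450,100,230,30): print(ce,s,r)
p=env.state()['eef_pos']
ax=np.array([.996,-.09,0]); y=np.array([.09,.996,0])
# silhouette heights predicted for tilt a
for a in (20,30,40,50,60,70):
    ar=np.radians(a); d=ax*np.sin(ar)-np.array([0,0,np.cos(ar)]); n=ax*np.cos(ar)+np.array([0,0,np.sin(ar)])
    c=p+[0,0,3]+6*d; t=np.linspace(0,6.28,60)
    q=np.array([proj(S,c+9*k*n+28*(np.cos(u)*d+np.sin(u)*y)) for u in t for k in(-1,1)])
    print(a,q.min(0).round(1),q.max(0).round(1))
E
```

```text
t 10.65 [339.8 312.3 138.6] yaw 174.3 F [-0.7 -0.1 -0.9] open 54.0 grip 29.9
[-227.3 -263.6    8.6] turn -0.4
[440.21       145.96666667] [431 137  19  19 300] ((440.0, 146.0), (18.0, 18.0), 90.0)
[432.65740741 187.11574074] [423 181  20  13 216] ((432.5, 187.0), (12.0, 19.0), 90.0)
[432.43697479 201.48319328] [422 195  21  14 238] ((432.0, 201.5), (13.0, 20.0), 90.0)
20 [430.3 132.1] [452.2 153.8]
30 [430.2 132.3] [452.4 153.8]
40 [430.2 132.6] [452.5 153.5]
50 [430.2 132.2] [452.6 153.8]
60 [430.2 132. ] [452.7 153.8]
70 [430.3 132.2] [452.8 153.5]
```

arm_command(targets=[[-32,-37,1,0,0],[-64,-75,2,0,0],[-96,-112,3,0,0],[-128,-150,5,0,0],[-160,-188,6,0,0]])

```text
t: 11.2
eef_pos: [481.2, 107.7, 130.8]
tcp_rot: [3.142, -0.0, 3.043]
ft_force: [0.8, 1.2, -0.1]
opening: 0.569
grip_force: 29.9
```

arm_command(targets=[[-33,-37,1,0,0],[-67,-75,2,0,0],[-67,-75,20,0,0],[-67,-75,30,0,0],[-67,-75,30,0,0]])

```text
t: 11.7
eef_pos: [538.6, 28.7, 99.6]
tcp_rot: [3.142, -0.004, 3.043]
ft_force: [-0.8, 0.0, 0.0]
opening: 0.569
grip_force: 29.9
```

```bash
python3 go.py 540 27.5 77 174.7;  python3 - <<'E'
from h import *
snap('scene','s7.png');im=cv2.imread('pics/s7.png')
a=cv2.resize(im[165:265,270:370],None,fx=5,fy=5,interpolation=cv2.INTER_CUBIC)
cv2.imwrite('pics/s7c.png',cv2.convertScaleAbs(a,alpha=1.3))
E
```

```text
t 11.7 [538.6  28.7  99.6] yaw 174.3 F [-0.8  0.   0. ] open 54.1 grip 29.9
[-1.6 -1.  22.6] turn -0.4
```

View pics/s7c.png

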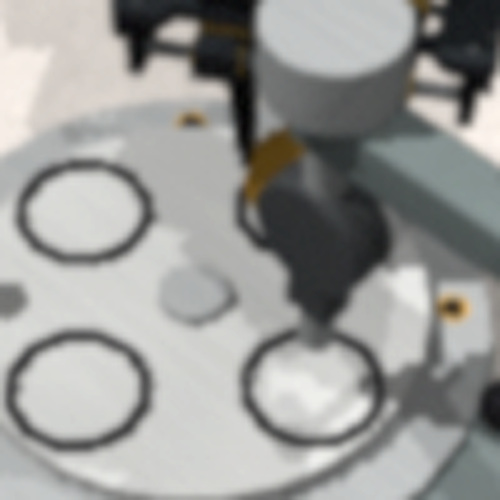

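The durometer hides most of the disc; only its edge shows, at about (270,165). I'll continue by force.

arm_command(targets=[[-1,-1,8,0,0],[-1,-1,16,0,0],[-1,-1,20,0,0],[-1,-1,23,0,0],[-1,-1,26,0,0]])

```text
t: 12.25
eef_pos: [540.2, 27.8, 76.8]
tcp_rot: [3.141, -0.001, 3.043]
ft_force: [-16.2, 1.7, 45.2]
opening: 0.568
grip_force: 30.8
```

arm_command(targets=[[2,0,-1,0,0],[4,0,-1,0,0],[6,0,0,0,0],[8,0,1,0,0],[8,0,1,0,0]])

```text
t: 12.75
eef_pos: [533.4, 27.9, 74.5]
tcp_rot: [3.141, 0.002, 3.043]
ft_force: [0.4, 0.4, 6.1]
opening: 0.57
grip_force: 30.0
```

arm_command(targets=[[2,0,2,0,0],[4,0,3.5,0,0],[6,0,5,0,0],[8,0,7,0,0],[8,0,7,0,0]])

```text
t: 13.25
eef_pos: [524.7, 28.7, 67.6]
tcp_rot: [3.142, 0.0, 3.043]
ft_force: [-3.9, 0.3, 12.0]
opening: 0.569
grip_force: 30.0
```

arm_command(targets=[[0,0,2,0,0],[0,0,4,0,0],[0,0,6,0,0],[0,0,8,0,0],[0,0,8,0,0]])

```text
t: 13.75
eef_pos: [524.2, 28.9, 59.5]
tcp_rot: [3.141, -0.001, 3.043]
ft_force: [-5.6, 2.4, 14.1]
opening: 0.582
grip_force: 30.0
```

arm_command(targets=[[0,0,2,0,0],[0,0,4,0,0],[0,0,6,0,0],[0,0,6.5,0,0],[0,0,6.5,0,0]])

```text
t: 14.25
eef_pos: [523.9, 29.0, 53.2]
tcp_rot: [3.141, -0.002, 3.043]
ft_force: [-7.2, 1.5, 16.8]
opening: 0.581
grip_force: 30.0
```

arm_command(targets=[[0,0,1,0,0],[0,0,1.5,0,0],[0,0,1.5,0,0],[0,0,1.5,0,0.62],[0,0,1.5,0,0.65]])

```text
t: 14.75
eef_pos: [524.8, 28.7, 51.0]
tcp_rot: [3.142, -0.0, 3.043]
ft_force: [-1.3, 0.6, -0.8]
opening: 0.634
grip_force: 0.0
```

```bash
python3 go.py 528 28 52 174.7;  python3 - <<'E'
from h import *
im=env.read_camera('top')['frame'][:,:,::-1].copy();cv2.imwrite('pics/t8.png',im)
T=cal('top')
for ce,s,r in blobs(im,280,330,165,215): print(ce,s,at(T,*ce,64))
im=env.read_camera('scene')['frame'][:,:,::-1].copy();cv2.imwrite('pics/s8.png',im)
E
```

```text
t 14.75 [524.8  28.7  51. ] yaw 174.3 F [-1.3  0.6 -0.8] open 60.2 grip 0.0
[-3.2 -0.4 -1. ] turn -0.4
```

arm_command(targets=[[0,0,0,0,0.7],[0,0,-10,0,0.75],[0,0,-50,0,0.8],[0,0,-95,0,0.8],[20,-40,-105,0,0.8]])

```text
t: 15.35
eef_pos: [504.2, -7.7, 160.7]
tcp_rot: [3.141, 0.008, 3.046]
ft_force: [1.0, -1.0, -0.5]
opening: 0.797
grip_force: 0.0
```

arm_command(targets=[[0,-48,0,0,0.8],[0,-96,0,0,0.8],[0,-144,0,0,0.8],[0,-160,0,0,0.8]])

```text
t: 15.75
eef_pos: [485.0, -171.9, 156.9]
tcp_rot: [-3.141, 0.001, 3.04]
ft_force: [0.3, -0.1, -0.3]
opening: 0.8
grip_force: 0.0
```

```bash
python3 go.py 612 -154.3 130 174.7 612 -154.3 70 174.7;  python3 - <<'E'
from h import *
T=cal('top');S=cal('scene')
im=env.read_camera('top')['frame'][:,:,::-1].copy();im2=env.read_camera('scene')['frame'][:,:,::-1].copy()
for c,i,b in((T,im,(275,330,165,215)),(S,im2,(300,360,185,235))):
  for ce,s,r in blobs(i,*b): print(ce,s,r,at(c,*ce,64),at(c,*ce,60))
a=cv2.resize(im[120:230,260:390],None,fx=4,fy=4,interpolation=cv2.INTER_CUBIC)
cv2.imwrite('pics/t9.png',cv2.convertScaleAbs(a,alpha=1.4))
E
```

```text
t 15.75 [ 485.  -171.9  156.9] yaw 174.2 F [ 0.3 -0.1 -0.3] open 76.0 grip 0.0
[-124.6   30.4   27. ] turn -0.5
[-0. -0. 60.] turn -0.0
[300.05164319 189.95305164] [289 179  24  23 426] ((300.5, 190.0), (23.0, 22.0), 0.0) [524.12752987  30.58869814  64.        ] [524.82861087  30.76540485  60.        ]
[324.36363636 198.23636364] [320 194  11  11  55] ((324.25, 197.74998474121094), (4.242640495300293, 13.435027122497559), 45.0) [515.25820411  10.61240403  64.        ] [511.67353463  10.35592842  60.        ]
```

View pics/t9.png

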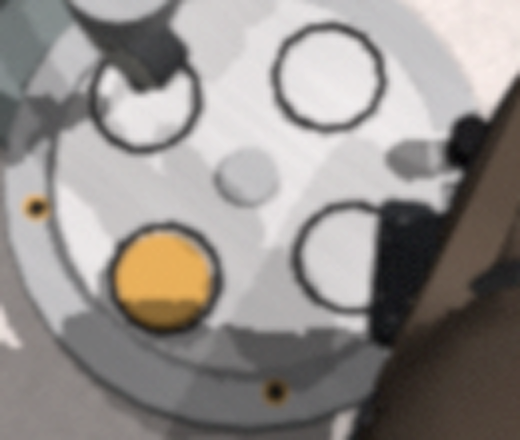

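The disc lies flat-looking inside the lower-left seat, centred at about (163,280) in the crop with the ring visible around it. I'll check the outline against the expected projection.

Run:
```python
from h import *
T=cal('top'); t=np.linspace(0,6.28,90)
im=env.read_camera('top')['frame'][:,:,::-1].copy()
h=cv2.cvtColor(im,cv2.COLOR_BGR2HSV);m=cv2.inRange(h,(8,110,50),(28,255,255));k=np.zeros_like(m);k[165:215,275:330]=m[165:215,275:330]
def mask(cx,cy,z,tilt,az):
    ax=np.array([np.cos(az),np.sin(az),0]);ay=np.array([-ax[1],ax[0],0]);e=ax*np.cos(tilt)+np.array([0,0,np.sin(tilt)]);n=np.cross(e,ay)
    q=np.array([proj(T,np.array([cx,cy,z])+9*s*n+28*(np.cos(u)*e+np.sin(u)*ay)) for u in t for s in(-1,1)])
    o=np.zeros_like(m);cv2.fillConvexPoly(o,(cv2.convexHull(q.astype(np.float32))*16).round().astype(np.int32),255,shift=4);return o
best=sorted((int(((mask(x,y,55+28*abs(np.sin(ti)),ti,az)>0)!=(k>0)).sum()),ti,az,x,y) for ti in(0,.06,.12,.2) for az in((0,) if ti==0 else (0,1.57,3.14,4.71)) for x in range(520,534,1) for y in range(24,34,2))
print(best[:10]); print(env.state()['t'])
# ring
v=h[...,2]
print('seat exp.',proj(T,(528.9,28.3,50)))
```

```text
[(33, 0.12, 0, 526, 30), (35, 0.2, 0, 525, 30), (37, 0.2, 0, 524, 30), (37, 0.2, 0, 526, 30), (38, 0.12, 0, 525, 30), (39, 0.12, 0, 524, 30), (40, 0.06, 0, 526, 30), (41, 0.12, 0, 527, 30), (43, 0.06, 0, 525, 30), (43, 0.2, 0, 527, 30)]
15.9
seat exp. [301.24921745 189.03262485]
```

arm_command(targets=[[-8,48,0,0,0],[-16,96,0,0,0],[-24,144,20,0,0],[-30,190,45,0,0],[-33,204,66,0,0]])

```text
t: 16.4
eef_pos: [538.3, 36.4, 89.9]
tcp_rot: [3.141, 0.001, 3.047]
ft_force: [0.3, 0.3, -0.4]
opening: 0.439
grip_force: 0.0
```

arm_command(targets=[[0,0,10,0,0],[0,0,19,0,0],[0,0,23,0,0],[0,0,25,0,0],[0,0,25,0,0]])

```text
t: 16.9
eef_pos: [538.8, 30.5, 65.9]
tcp_rot: [3.142, 0.002, 3.041]
ft_force: [0.2, -0.2, 2.0]
opening: 0.033
grip_force: 0.5
```

arm_command(targets=[[0,0,1,0,0],[0,0,2,0,0],[0,0,3,0,0],[0,0,3,0,0]])

```text
t: 17.3
eef_pos: [539.1, 30.7, 65.1]
tcp_rot: [3.141, 0.003, 3.042]
ft_force: [-7.2, -0.2, 31.0]
opening: 0.005
grip_force: 15.3
```

arm_command(targets=[[-1,0,0,0,0],[-2,0,0,0,0],[-3,0,0,0,0],[-4,0,0,0,0],[-4,0,0,0,0]])

```text
t: 17.8
eef_pos: [539.9, 30.7, 64.9]
tcp_rot: [-3.142, -0.004, 3.042]
ft_force: [-18.9, 0.6, 39.8]
opening: 0.005
grip_force: 19.5
```

arm_command(targets=[[-1,0,0,0,0],[-2,0,0,0,0],[-3,0,0,0,0],[-4,0,0,0,0],[-4,0,0,0,0]])

```text
t: 18.3
eef_pos: [543.8, 30.4, 64.2]
tcp_rot: [3.141, -0.004, 3.042]
ft_force: [-17.3, 2.3, 31.7]
opening: 0.004
grip_force: 15.5
```

arm_command(targets=[[0,0,-10,0,0],[0,0,-50,0,0.5],[0,0,-90,0,0.8],[15,-30,-95,0,0.8],[30,-75,-95,0,0.8]])

```text
t: 18.8
eef_pos: [509.5, -41.2, 159.2]
tcp_rot: [-3.141, 0.004, 3.045]
ft_force: [0.9, -1.6, -0.3]
opening: 0.284
grip_force: 0.0
```

arm_command(targets=[[0,-48,0,0,0.6],[0,-96,0,0,0.6],[0,-120,0,0,0.6],[0,-120,0,0,0.6]])

```text
t: 19.2
eef_pos: [496.9, -163.8, 157.6]
tcp_rot: [-3.141, 0.001, 3.038]
ft_force: [0.1, 0.6, 0.1]
opening: 0.585
grip_force: 0.0
```

```bash
cat > fit.py <<'E'
from h import *
T=cal('top'); t=np.linspace(0,6.28,90)
im=env.read_camera('top')['frame'][:,:,::-1].copy();cv2.imwrite('pics/t10.png',im)
h=cv2.cvtColor(im,cv2.COLOR_BGR2HSV);m=cv2.inRange(h,(8,110,50),(28,255,255));k=np.zeros_like(m);k[165:215,275:330]=m[165:215,275:330]
def mask(cx,cy,z,tilt,az):
    ax=np.array([np.cos(az),np.sin(az),0]);ay=np.array([-ax[1],ax[0],0]);e=ax*np.cos(tilt)+np.array([0,0,np.sin(tilt)]);n=np.cross(e,ay)
    q=np.array([proj(T,np.array([cx,cy,z])+9*s*n+28*(np.cos(u)*e+np.sin(u)*ay)) for u in t for s in(-1,1)])
    o=np.zeros_like(m);cv2.fillConvexPoly(o,(cv2.convexHull(q.astype(np.float32))*16).round().astype(np.int32),255,shift=4);return o
for ti in(0,.06,.12):
  for az in((0,) if ti==0 else (0,1.57,3.14,4.71)):
    print(ti,az,min((int(((mask(x,y,55+28*abs(np.sin(ti)),ti,az)>0)!=(k>0)).sum()),x,y) for x in range(520,536) for y in range(24,34,2)))
for ce,s,r in blobs(im,275,330,165,215): print(ce,s)
E
python3 fit.py; python3 go.py 612 -154.3 130 174.7
```

```text
0 0 (50, 532, 32)
0.06 0 (42, 531, 32)
0.06 1.57 (52, 529, 32)
0.06 3.14 (53, 531, 30)
0.06 4.71 (51, 529, 30)
0.12 0 (39, 531, 30)
0.12 1.57 (51, 531, 30)
0.12 3.14 (57, 531, 30)
0.12 4.71 (54, 531, 30)
[300.19811321 187.75707547] [289 177  23  23 424]
t 19.25 [ 496.9 -162.1  157.5] yaw 174.1 F [0.9 0.8 0. ] open 56.2 grip 0.0
[-113.7   19.5   27.5] turn -0.6
```

Run:
```python
from h import *
im=cv2.imread('pics/t10.png')[160:220,270:335]
cv2.imwrite('pics/t10c.png',cv2.convertScaleAbs(cv2.resize(im,None,fx=8,fy=8,interpolation=cv2.INTER_CUBIC),alpha=1.5))
```

```text
(no output)
```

View pics/t10c.png

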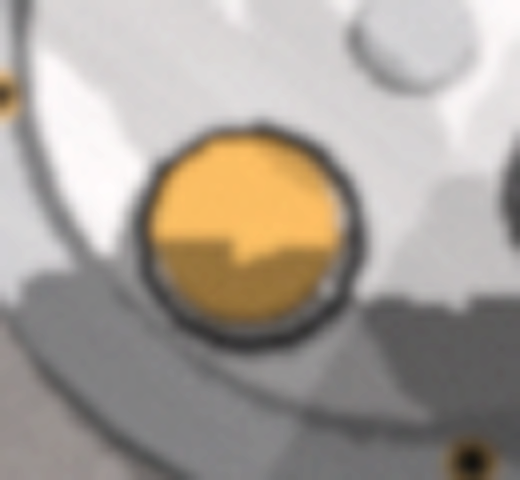

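arm_command(targets=[[-46,8,10,0,0.6],[-92,16,20,0,0.6],[-114,19.5,27,0,0.6],[-114,19.5,27,0,0.6],[-114,19.5,27,0,0.6]])

```text
t: 19.75
eef_pos: [612.1, -151.1, 129.8]
tcp_rot: [3.141, -0.001, 3.044]
ft_force: [-0.6, 0.7, 0.6]
opening: 0.603
grip_force: 0.0
```

```bash
python3 go.py 612 -154.3 70 174.7
```

```text
t 19.75 [ 612.1 -151.1  129.8] yaw 174.4 F [-0.6  0.7  0.6] open 57.3 grip 0.0
[-0.2 -3.2 59.8] turn -0.3
```

The disc lies inside the ring, with the floor visible below and to its right (rows 310-340) and its centre near (245,225). Now the knob.

arm_command(targets=[[0,-1,40,0,0.6],[0,-1,59,0,0.4],[0,-1,59,0,0],[0,-1,59,0,0],[0,-1,59,0,0]])

```text
t: 20.25
eef_pos: [612.8, -153.5, 72.9]
tcp_rot: [-3.141, 0.002, 3.043]
ft_force: [-0.6, -1.3, 0.8]
opening: 0.32
grip_force: 0.5
```

arm_command(targets=[[0,0,0,0,0],[0,0,0,0,0],[0,0,0,0,0]])

```text
t: 20.55
eef_pos: [613.4, -154.5, 73.0]
tcp_rot: [-3.14, 0.004, 3.043]
ft_force: [0.8, -5.6, 3.5]
opening: 0.266
grip_force: 30.0
```

```bash
python3 go.py
```

```text
t 20.55 [ 613.4 -154.5   73. ] yaw 174.3 F [ 0.8 -5.6  3.5] open 25.2 grip 30.0
```

arm_command(targets=[[0,0,-4,0,0],[0,0,-8,0,0],[0,0,-12,0,0],[0,0,-13,0,0],[0,0,-13,0,0]])

```text
t: 21.05
eef_pos: [612.7, -154.4, 84.7]
tcp_rot: [-3.14, 0.002, 3.043]
ft_force: [2.0, -6.8, -8.7]
opening: 0.263
grip_force: 30.0
```

Run:
```python
from h import *
c=np.array([594.1,-21.4]);yaw=np.radians(-37.31);s=env.state();print(s['eef_pos'],s['ft_force'])
f=lambda d:c+134*np.array([np.cos(np.radians(d)+yaw),np.sin(np.radians(d)+yaw)])
ty=s['tcp_rot'][2];X=np.array([np.cos(ty),np.sin(ty)]);Y=np.array([np.sin(ty),-np.cos(ty)])
p0=f(-45)
for d in range(-45,-136,-6):
    q=f(d)-p0;print(d,round(q@X,1),round(q@Y,1))
print(-135,(f(-135)-p0)@X,(f(-135)-p0)@Y,f(-135))
```

```text
[ 612.74216224 -154.43311056   84.71368592] [ 1.97510852 -6.81968622 -8.73677374]
-45 0.0 0.0
-51 13.8 -2.5
-57 27.8 -3.6
-63 41.8 -3.2
-69 55.7 -1.3
-75 69.3 2.0
-81 82.5 6.7
-87 95.2 12.8
-93 107.1 20.1
-99 118.2 28.7
-105 128.4 38.4
-111 137.5 49.1
-117 145.4 60.7
-123 152.0 73.0
-129 157.4 86.0
-135 161.3 99.4
-135 161.32128744853787 99.43561844704449 [461.30511967 -39.33097204]
```

arm_command(targets=[[5,-1,-0.7,0,0],[13.8,-2.5,-0.7,0,0],[27.8,-3.6,-0.7,0,0],[41.8,-3.2,-0.7,0,0],[55.7,-1.3,-0.7,0,0]])

```text
t: 21.55
eef_pos: [556.2, -149.9, 85.0]
tcp_rot: [-3.141, 0.0, 3.043]
ft_force: [-0.0, -3.9, -9.1]
opening: 0.265
grip_force: 30.0
```

arm_command(targets=[[13.6,3.3,0,0,0],[26.8,8,0,0,0],[39.5,14.1,0,0,0],[51.4,21.4,0,0,0],[62.5,30,0,0,0]])

```text
t: 22.05
eef_pos: [496.9, -112.9, 85.1]
tcp_rot: [3.142, 0.0, 3.042]
ft_force: [1.5, -0.8, -10.4]
opening: 0.266
grip_force: 30.0
```

arm_command(targets=[[10.2,9.7,0,0,0],[19.3,20.4,0,0,0],[27.2,32,0,0,0],[33.8,44.3,0,0,0],[39.2,57.3,0,0,0]])

```text
t: 22.55
eef_pos: [464.3, -51.1, 85.0]
tcp_rot: [3.142, 0.001, 3.043]
ft_force: [3.7, -0.5, -10.0]
opening: 0.265
grip_force: 30.0
```

arm_command(targets=[[2,6.5,0,0,0],[3.9,13.4,0,0,0],[3.9,13.4,0,0,0],[3.9,13.4,0,0,0]])

```text
t: 22.95
eef_pos: [462.1, -38.4, 84.8]
tcp_rot: [3.141, 0.0, 3.043]
ft_force: [3.4, 2.0, -9.1]
opening: 0.262
grip_force: 30.0
```

```bash
python3 go.py 461.3 -39.3 85 174.4
```

```text
t 22.95 [462.1 -38.4  84.8] yaw 174.4 F [ 3.4  2.  -9.1] open 24.9 grip 30.0
[ 0.7 -0.9 -0.2] turn -0.0
```

arm_command(targets=[[0,-0.7,0,0,0],[0,-0.7,3,0,0],[0,-0.7,7,0,0],[0,-0.7,11,0,0],[0,-0.7,13,0,0]])

```text
t: 23.45
eef_pos: [462.7, -39.6, 72.5]
tcp_rot: [-3.141, 0.003, 3.043]
ft_force: [1.0, -1.8, 29.3]
opening: 0.267
grip_force: 30.0
```

```bash
python3 go.py
```

```text
t 23.45 [462.7 -39.6  72.5] yaw 174.3 F [ 1.  -1.8 29.3] open 25.4 grip 30.0
```

arm_command(targets=[[0,0,-1,0,0.3],[0,0,-1,0,0.6],[0,0,-1,0,0.7],[0,0,-1,0,0.7],[0,0,-1,0,0.7]])

```text
t: 23.95
eef_pos: [461.5, -39.2, 72.8]
tcp_rot: [3.141, -0.0, 3.043]
ft_force: [-0.5, -0.6, -0.4]
opening: 0.579
grip_force: 0.0
```

arm_command(targets=[[0,0,-40,0,0.7],[0,0,-85,0,0.7],[0,0,-110,0,0.7],[0,-48,-110,0,0.7],[0,-96,-110,0,0.7]])

```text
t: 24.45
eef_pos: [452.4, -135.1, 183.9]
tcp_rot: [-3.141, 0.002, 3.046]
ft_force: [0.7, -0.6, 0.6]
opening: 0.699
grip_force: 0.0
```

arm_command(targets=[[0,-48,0,0,0.7],[0,-96,0,0,0.7],[0,-144,0,0,0.7],[0,-144,0,0,0.7]])

```text
t: 24.85
eef_pos: [437.4, -282.7, 182.5]
tcp_rot: [-3.141, 0.001, 3.038]
ft_force: [0.2, -0.5, 0.5]
opening: 0.701
grip_force: 0.0
```

```bash
python3 - <<'E'
from h import *
T,S=cal('top'),cal('scene')
fr={n:env.read_camera(n)['frame'][:,:,::-1].copy() for n in('top','scene')}
for n,c in(('top',T),('scene',S)):
    cv2.imwrite(f'pics/{n}_end.png',fr[n])
    for k in(0,10): print(n,'knob top exp lift',k,proj(c,(461.3,-39.3,95+k)).round(1),'base',proj(c,(461.3,-39.3,67+k)).round(1))
    u,v=proj(c,(461.3,-39.3,85)).round().astype(int)
    g=cv2.cvtColor(fr[n],cv2.COLOR_BGR2GRAY); w=(g[v-22:v+23,u-22:u+23]<35).astype(np.uint8)
    nn,l,s,ce=cv2.connectedComponentsWithStats(w); print([(s[i][:2]+[u-22,v-22],s[i][2:],ce[i]+[u-22,v-22]) for i in range(1,nn) if s[i,4]>12])
print('disc exp',proj(T,(643.8,43.8,64)),[(b[0],b[1]) for b in blobs(fr['top'],270,330,125,170)],[(b[0],b[1]) for b in blobs(fr['scene'],295,370,195,270)],proj(S,(643.8,43.8,64)))
E
python3 go.py
```

```text
top knob top exp lift 0 [329.1 214.4] base [328.8 215.8]
top knob top exp lift 10 [329.2 213.9] base [328.9 215.3]
[(array([325, 211]), array([ 8, 11, 72], dtype=int32), array([328.55555556, 216.25      ]))]
scene knob top exp lift 0 [308.1 174. ] base [308.1 181.3]
scene knob top exp lift 10 [308.  171.4] base [308.1 178.8]
[(array([305, 172]), array([ 7, 16, 89], dtype=int32), array([308.11235955, 179.13483146]))]
disc exp [295.45277819 142.18457316] [(array([295.86738351, 144.96057348]), array([285, 136,  23,  18, 279], dtype=int32))] [(array([359.9, 226.4]), array([358, 225,   5,   3,  10], dtype=int32)), (array([331.37726098, 241.43927649]), array([320, 231,  24,  22, 387], dtype=int32))] [332.83946809 238.55370049]
t 24.95 [ 437.4 -278.5  182.4] yaw 174.2 F [0.4 0.9 0.3] open 66.6 grip 0.0
```

Run:
```python
from h import *
S=cal('scene');p=proj(S,(612,-154.2,95));u,v=p.round().astype(int)
g=cv2.imread('pics/scene0.png',0);w=(g[v-15:v+30,u-15:u+16]<35).astype(np.uint8)
nn,l,s,ce=cv2.connectedComponentsWithStats(w);print(p,[(s[i][:2]+[u-15,v-15],s[i][2:]) for i in range(1,nn) if s[i,4]>12])
```

```text
[254.03978146 213.06858367] [(array([251, 211]), array([  8,  16, 103], dtype=int32))]
```

The knob sits at the same height relative to its expected position as at the start (2 px above in both), so the plunger is home. Handing in.

```bash
python3 -c "
from cell import env
print(env.job_done())"
```

```text
the job is handed in; nothing more can be done
None
```

I handed the job in at about 25 s; the hand-in gave no verdict, but the last camera checks agree that the broken piece is in the bin, the thick disc is in its seat under the durometer's foot, and the plunger is home.

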